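# Purge the sample grinder with its bowl open

## Task

Open the small grinder's bean bowl and purge it: by its tab, tip the round lid well up while its opposite edge still rests on the bowl's rim, then lift it off and lay it gently on the cork mat, tab upwards and lying flat, and let it go. Then turn the grinder's spring-return dial clockwise (seen from above) past its first and second clicks to the third and hold it there with the gripper: the program finishes while still holding the dial against its spring. Leave everything else on the counter where it stands.

Things in the scene. Friction and masses are not known exactly. Their poses are not given: they have to be found in the camera images.
- lid_tab (a point): Upright grip tab of the loose black lid: 10 mm thick (along the lid's radius), 28 mm wide, rising 35 mm above the lid's disc, near its edge. This point is on the tab's mid-plane, 23 mm above the disc's top (12 mm below the tab's top), 43 mm from the lid's axis. Axes: x outward from the lid's axis (across the 10 mm), y along the 28 mm, z up out of the lid.
- lid_center (a point): Lid's axis at the underside of its disc, level with the rim when seated; axes as lid_tab. Lid, about 80 g: disc 106 mm across, 5 mm thick, with a plug 82 mm across and 6 mm deep below, loose in the bowl. Laid down, this point is 6 mm above what it lies on.
- lid_heel (a point): Point of the lid's edge opposite the tab, at the disc's underside, 53 mm from the axis: the edge it tips about.
- bowl_rim (a point): Centre of the clear bowl's mouth at rim height (190 mm above the counter); bowl 100 mm outside, 92 mm inside, on the tall white block (150 x 150 x 140 mm) of the fixed grinder. Axes are the grinder's: -x towards the robot (chute side), the dial deck to -y, z up.
- dial_grip (a point): The dial's grip: black upright bar 80 mm long, 14 mm thick, 40 mm tall, on a steel 72 mm disc 12 mm thick, on the grinder's low deck (75 mm high), 190 mm to -y of the bowl. This point is on the dial's vertical axis, 24 mm above the disc, 16 mm below the bar's top. Axes turn with the dial: x along the bar to its pointer end (white line), y across it, z up.
- dial (a joint): Dial angle, rad: 0 at rest, growing clockwise seen from above (the yaw of dial_grip falls by as much). Clicks at 0.4, 0.8, 1.2; hard stop at 1.3, just past the third. Return spring 0.04 N m at rest to 0.1 N m at the third, plus or minus 0.03 between clicks; let go anywhere, it springs back to 0. Marks on the deck show rest and the three clicks.
- mat: Fixed cork mat, 200 x 200 mm, 6 mm thick; origin under its centre. Axes along its edges.
- tamper: loose bystander: steel coffee tamper, 58 mm wide, 84 mm tall, standing near the grinder's robot side; origin under its centre
- brush: loose bystander: small hand brush about 150 mm long lying near the grinder's robot side, origin under its middle
- pitcher: loose bystander: steel milk pitcher, 90 mm wide, 100 mm tall, beyond the grinder; origin under its centre
- cup: loose bystander: white mug, 80 mm wide, 65 mm tall, beyond the grinder; origin under its centre
- cup_stack: loose bystander: upside-down stack of white paper cups, 82 mm wide, 184 mm tall; origin under its centre
- portafilter: loose bystander: steel coffee basket 68 mm wide, 35 mm tall, with a black handle reaching 180 mm along its +x; origin under the basket's centre
- syrup: loose bystander: amber bottle, 70 mm wide, 220 mm tall; origin under its centre
Mind the look-alikes: they are no part of the job. What is shaped like the part that bears lid_tab but purple or yellow is not meant.

How it is judged:
By the outcome, as a careful person would: the job done as asked, in the order asked, and still so for the second after the job is handed in, while the arm keeps its last pose, push and grip.
It also fails if it takes over 59 s, if anything falls off the work surface, if the arm or the gripper's body presses on something with over 40 N, if the wrist force passes 120 N, or if a joint passes its speed limit or range.

## Robot

A 7-joint arm with a two-finger parallel gripper is mounted at the origin on the work surface. World frame = base frame: x ahead of the robot, y to its left, z up, the work surface at z = 0. Lengths are in m, angles in rad, forces in N, time in s.
With the tool pointing down it reaches from about 0.4 to 0.75 m from the base axis. Payload 19.5 kg.
Tool frame: the origin (TCP) lies midway between the tips of the shut fingers; the grasp point (between the pads) lies 19 mm behind it; y points along the fingers, x is the direction in which the jaws open and shut, and the axes are right-handed (so a half turn about y gives the same grasp; the last joint's range is limited). The gripper opens to 85 mm and grips with 20 to 120 N. Pads are 22 mm wide; open, the fingers measure 114 mm over their backs; the gripper's body (76 mm by 85 mm) begins 54 mm behind the grasp point. The pads swing forward as they close: fully open they stand 13 mm farther back than shut.
Start: joints at [1.203, 0.707, -0.028, 1.485, 0.022, 0.951, -0.075], TCP at [0.184, -0.545, 0.231] pointing down, gripper open.
Joint ranges: [-2.71, 2.71], [-0.32, 2.16], [-1.57, 1.52], [0, 2.45], [-1.46, 4.6], [0, 2.02], [-2.83, 2.83]. Speed limits (rad/s): [1.89, 1.89, 2.57, 2.57, 3.01, 3.01, 3.01].

## Interface

Orientations are given as a rotation vector (axis times angle).
In Python, from cell import sense, read_camera, camera_info, finish_job gives the robot as it stands.
- The arm moves only by the shell command python3 -m creep 'ROWS' [OPENING] [FORCE]. ROWS is JSON, a list that holds one entry, the list of rows, each a list of 4 numbers: the shift along the tool's x, y, z as a fraction of full scale, then the turn about the tool's y as a fraction of full scale. A call has 1 to 12 rows; each row is the pose to reach, as a shift and turn from the pose measured when the call began, along the tool's axes at that moment; what a row does not reach only later rows make up. Full scale, the value 1, is 30 cm for a shift and 90 degrees for a turn. A row lasts 1/12 s, in which the tool goes at most 41.7 mm and 7.16 degrees, less where a joint would pass 70% of its speed; a pose out of reach is approached as far as the arm can. A call with a number of a shift or a turn outside -1 to 1 is refused whole. A call with a gripper value outside its range is refused whole. OPENING is the finger opening in mm, from 0 to 85.4, set as the call begins (- or left out, the last holds). The fingers move at their own pace and stop on an object; FORCE is the grip in N (left out, the last holds). Time passes only in rows, so rows that repeat a pose let the fingers close. It gives the time, the measured TCP pose, the force and the opening at its end, in the units of the state.
- sense(): the state, without advancing time (a new reading comes with each control period).
- read_camera(name): name is "scene" or "top"; returns (picture, depth): 420x560x3 uint8, blue, green, red; 420x560 float32, m along the optical axis (not along the pixel's ray), 0 where there is no reading.
- camera_info(name): a dict with "fx", "fy", "cx", "cy" (pixels), "rvec" (rotation vector, rad) and "tvec" (3), from world to camera coordinates, as OpenCV has them. Camera axes: x right, y down, z forward; pixel columns grow to the right and rows downward; lengths in m; the calibration is good to about 2 mm. A picture is of the moment at which its call begins. camera_info takes no time and is no camera call.
- finish_job(): hands the job in, once; it reports no verdict.
The state is a dict: "t": time; "joints": joint angles; "dq": joint speeds; "effort": joint torques, N m; "position": TCP position; "tcp_rot": TCP orientation; "force": force on the tool from outside, world axes, zero at the start; "ft_torque": the same for the moment, N m; "grip_width": opening from 0.0 (shut) to 1.0 (fully open).
Only numpy, scipy, OpenCV 4.12 (cv2) and the standard library are available. Lean on these libraries where they do the work, as an engineer would, in place of code of your own. Each camera call takes 0.05 s, during which the arm holds its last target. There are 200 camera calls.

## Working session

There is one attempt and no reset: what is moved stays moved. The work goes in short steps, Python scripts to look and compute and a shell command to move; the robot and the scene stay as the last step left them, time stands still between calls to the robot, and variables do not carry over. Pictures are saved under pics/ and viewed, about 8 in all and at most 12, crops included, and the job is handed in when it is done.

```bash
ls; mkdir -p pics
cat > h.py <<'E'
import numpy as np, cv2
from cell import *
from scipy.spatial.transform import Rotation as R
def snap(n,f):
    p,d=read_camera(n); cv2.imwrite('pics/'+f+'.png',p); np.save('pics/'+f+'.npy',d); return p,d
def world(n,d,u,v,z=None):
    c=camera_info(n); Rm=R.from_rotvec(c['rvec']).as_matrix(); t=np.array(c['tvec'])
    ray=np.array([(u-c['cx'])/c['fx'],(v-c['cy'])/c['fy'],1.])
    if z is None: return Rm.T@(ray*d[int(v),int(u)]-t)
    o=-Rm.T@t; r=Rm.T@ray; return o+r*(z-o[2])/r[2]
def cloud(n,d):
    c=camera_info(n); Rm=R.from_rotvec(c['rvec']).as_matrix(); t=np.array(c['tvec'])
    v,u=np.mgrid[:d.shape[0],:d.shape[1]]
    P=np.stack([(u-c['cx'])/c['fx']*d,(v-c['cy'])/c['fy']*d,d],-1)
    return (P-t)@Rm
E
python3 - <<'E'
from h import *
for n in ('top','scene'):
    p,d=snap(n,n+'0'); c=camera_info(n); print(n,c)
s=sense();print(s); print(R.from_rotvec(s['tcp_rot']).as_matrix().round(3))
E
```

```text
pics
top {'fx': 414.35985106678, 'fy': 414.35985106678, 'cx': 284.26296017436397, 'cy': 207.46095109078237, 'rvec': array([ 2.11734122, -2.13245192,  0.19771139]), 'tvec': array([-0.07027854,  0.58118211,  1.06709114])}
scene {'fx': 391.78942426148836, 'fy': 391.78942426148836, 'cx': 281.21178287173007, 'cy': 211.82912133285186, 'rvec': array([ 1.18365866,  2.52278789, -0.77644266]), 'tvec': array([ 0.42843822, -0.24646606,  1.37587731])}
{'t': 0.1, 'joints': array([ 1.20328497,  0.70699196, -0.02764644,  1.48495892,  0.02204045,
        0.95089979, -0.0755154 ]), 'dq': array([ 6.45257488e-04, -3.18874348e-03,  2.03953940e-03, -1.56320533e-03,
        8.95847858e-04, -8.06866994e-05, -5.75958621e-04]), 'effort': array([ 4.68107901e-04, -8.84276462e+01,  1.23607054e+00, -2.36449635e+01,
        1.69813307e-02,  5.16071203e-03, -3.01910893e-05]), 'position': array([ 0.18397293, -0.54452383,  0.23090041]), 'tcp_rot': array([-1.34537609,  0.96648909, -0.96516489]), 'force': array([-0.83940491,  0.23855103,  0.57383842]), 'ft_torque': array([-0.01145547, -0.01226559,  0.0599676 ]), 'grip_width': 1.0022864497982733}
[[ 0.32  -0.     0.947]
 [-0.947  0.001  0.32 ]
 [-0.001 -1.    -0.   ]]
```

View pics/top0.png

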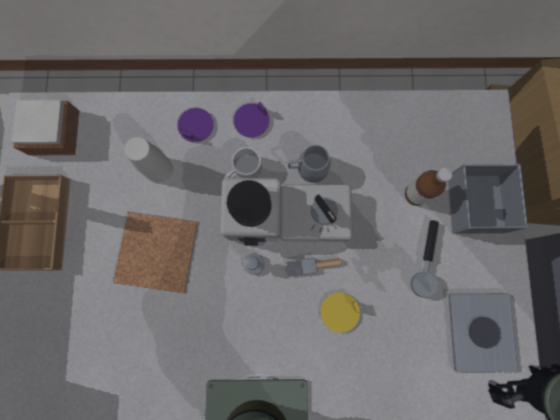

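View pics/scene0.png

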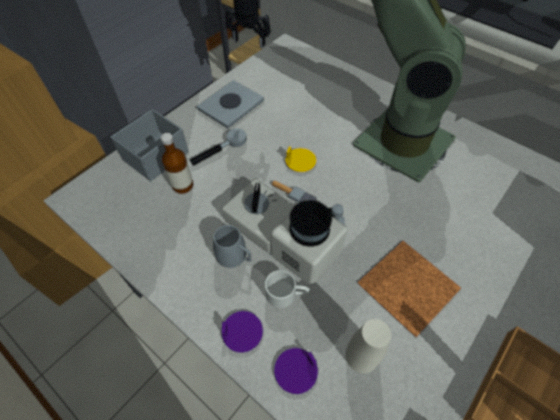

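The top view shows the robot at the bottom, the black lid at about (249,204), the dial at (325,209), the mat at (156,252), the tamper at (253,262) and the brush at (315,266). I can't see the tab yet, so I'll enlarge both views.

Run:
```python
from h import *
a=cv2.imread('pics/top0.png')[155:285,205:365]; b=cv2.imread('pics/scene0.png')[165:285,215:360]
f=lambda i:cv2.resize(cv2.convertScaleAbs(i,alpha=1.8,beta=25),None,fx=5,fy=4.6 if 0 else 5,interpolation=cv2.INTER_CUBIC)
cv2.imwrite('pics/c1.png',cv2.resize(f(a),(738,600)))
cv2.imwrite('pics/c2.png',cv2.resize(f(b),(725,600)))
P=cloud('top',np.load('pics/top0.npy'))
for z0,z1 in((.193,.2),(.2,.215),(.215,.24),(.115,.14)):
    m=(P[...,2]>z0)&(P[...,2]<z1); m[:150]=0;m[285:]=0;m[:,:205]=0;m[:,365:]=0
    q=P[m]; print(z0,len(q),q.mean(0).round(4),q.min(0).round(3),q.max(0).round(3))
    vv,uu=np.where(m); print(uu.min(),uu.max(),vv.min(),vv.max())
```

```text
0.193 1064 [0.5697 0.0085 0.1949] [ 0.518 -0.041  0.193] [0.622 0.061 0.199]
227 270 180 223
0.2 10 [0.5435 0.0374 0.2062] [0.535 0.014 0.201] [0.596 0.045 0.215]
233 247 190 215
0.215 58 [0.5482 0.0476 0.2281] [0.535 0.038 0.218] [0.562 0.056 0.232]
227 235 202 214
0.115 1619 [ 0.5586 -0.0146  0.1349] [ 0.494 -0.205  0.115] [0.644 0.086 0.14 ]
221 336 178 236
```

View pics/c1.png

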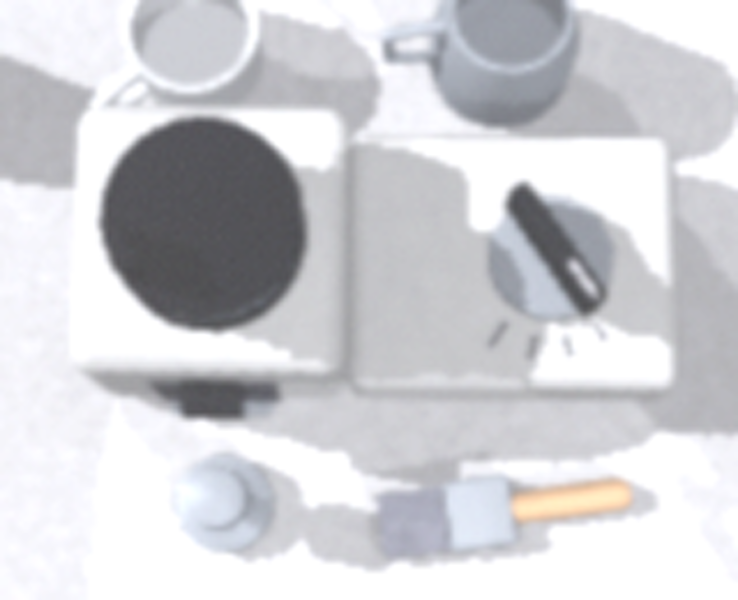

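View pics/c2.png

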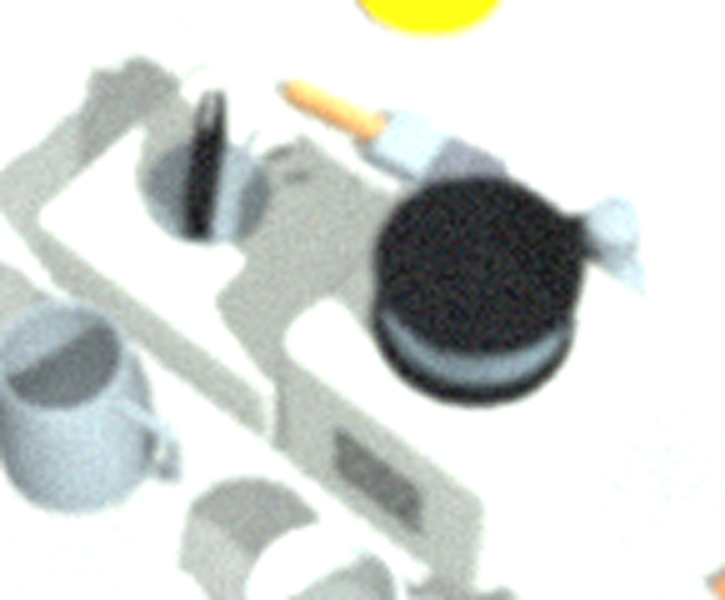

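The enlarged crops show a tab that is hard to see, black on black. The depth does pick it out, with a point cluster at z≈0.23 near (0.548,0.047). The bar's white pointer end is at the lower right, about (332,215) in full-image pixels. Next I'll measure these and the surroundings precisely.

Run:
```python
from h import *
d=np.load('pics/top0.npy'); im=cv2.imread('pics/top0.png'); P=cloud('top',d)
def reg(z0,z1,x0,x1,y0,y1): 
    return (P[...,2]>z0)&(P[...,2]<z1)&(P[...,0]>x0)&(P[...,0]<x1)&(P[...,1]>y0)&(P[...,1]<y1)
m=reg(.224,.24,.5,.65,-.06,.1); q=P[m]; print('tabtop',len(q),np.median(q,0),cv2.minAreaRect((q[:,:2]*1000).astype(np.float32)))
m=reg(.19,.202,.5,.65,-.06,.1); q=P[m]; print('disc',cv2.minEnclosingCircle((q[:,:2]*1000).astype(np.float32)),np.median(q[:,2]))
m=reg(.118,.135,.5,.65,-.25,-.1); q=P[m]; print('bar',len(q),q.mean(0),cv2.minAreaRect((q[:,:2]*1000).astype(np.float32)))
m=reg(.08,.095,.5,.65,-.25,-.1); q=P[m]; print('dialdisc',cv2.minEnclosingCircle((q[:,:2]*1000).astype(np.float32)),np.median(q[:,2]))
m=reg(.13,.15,.45,.7,-.1,.1); q=P[m]; print('block',cv2.minAreaRect((q[:,:2]*1000).astype(np.float32)))
m=reg(.07,.08,.45,.7,-.3,.0); q=P[m]; print('deck',cv2.minAreaRect((q[:,:2]*1000).astype(np.float32)),np.median(q[:,2]))
hsv=cv2.cvtColor(im,cv2.COLOR_BGR2HSV); m=(hsv[...,1]>90)&(hsv[...,0]<20); m[:205]=0;m[300:]=0;m[:,:105]=0;m[:,205:]=0
q=P[m]; print('mat',cv2.minAreaRect((q[:,:2]*1000).astype(np.float32)),np.median(q[:,2]))
for n,z0,z1,b in(('tamper',.03,.1,(.4,.5,-.06,.06)),('stack',.15,.2,(.55,.8,.15,.35)),('syrup',.12,.25,(.5,.75,-.5,-.3)),('pitcher',.08,.11,(.6,.8,-.2,-.05)),('brush',.008,.05,(.4,.49,-.25,-.05))):
    q=P[reg(z0,z1,*b)]; print(n,len(q),q.min(0).round(3) if len(q) else'',q.max(0).round(3) if len(q) else '')
```

```text
tabtop 54 [0.54882381 0.0481979  0.22884426] ((549.0398559570312, 48.22236633300781), (28.321218490600586, 9.791288375854492), 29.20327377319336)
disc ((570.1646728515625, 10.616121292114258), 52.91316604614258) 0.1940764942969712
bar 176 [ 0.56620231 -0.17904268  0.12550705] ((566.4618530273438, -179.37709045410156), (78.85440063476562, 14.655189514160156), 33.43965530395508)
dialdisc ((562.9925537109375, -168.74893188476562), 71.62397766113281) 0.08616590983306341
block ((568.8678588867188, 10.513465881347656), (148.2537078857422, 149.10507202148438), 89.66767883300781)
deck ((595.082763671875, -138.1680145263672), (228.53225708007812, 204.51478576660156), 89.59357452392578) 0.07388054018296861
mat ((448.4241027832031, 150.51473999023438), (463.6617736816406, 193.06016540527344), 81.41010284423828) 0.0053321121533052105
tamper 255 [ 0.416 -0.06   0.031] [0.498 0.06  0.099]
stack 656 [0.673 0.253 0.15 ] [0.736 0.317 0.189]
syrup 729 [ 0.592 -0.484  0.12 ] [ 0.66  -0.415  0.223]
pitcher 262 [ 0.601 -0.195  0.08 ] [ 0.744 -0.085  0.105]
brush 615 [ 0.401 -0.229  0.008] [ 0.447 -0.081  0.024]
```

```bash
python3 -m creep '[[[0,-0.14,0,0],[0,-0.28,0,0],[0,-0.4,0,0],[-0.08,-0.4,0.1,-0.07],[-0.16,-0.4,0.2,-0.14],[-0.24,-0.4,0.3,-0.21],[-0.32,-0.4,0.4,-0.28],[-0.4,-0.4,0.5,-0.35],[-0.48,-0.4,0.6,-0.42],[-0.56,-0.4,0.7,-0.49],[-0.64,-0.4,0.8,-0.56],[-0.64,-0.4,0.8,-0.56]]]' 85 40
cat >> h.py <<'E'
def to(x,y,z=None,jaw=None):
    s=sense(); M=R.from_rotvec(s['tcp_rot']).as_matrix(); p=s['position']
    dv=np.array([x,y,p[2] if z is None else z])-p
    a=np.degrees(np.arctan2(M[1,0],M[0,0])); 
    t=0 if jaw is None else -(((jaw-a)+90)%180-90)/90
    print('t',round(s['t'],2),'pos',p.round(4),'jaw',a.round(2),'tilt',M[:,1].round(3),'rows',(M.T@dv/.3).round(4),'turn',round(t,4),'F',np.round(s['force'],1),'w',round(s['grip_width'],3),'q',np.round(s['joints'],2))
E
python3 - <<'E'
from h import *
to(.549,.0482,.3,29.2)
d=np.load('pics/top0.npy')
print([world('top',d,u,v,.006).round(4) for u,v in((129,213),(197,220),(187,292),(115,283))])
E
```

```text
t: 1.1
position: [0.3533, -0.2803, 0.3514]
tcp_rot: [-1.55, 0.274, -0.275]
force: [0.1, 0.4, -0.1]
grip_width: 0.993
t 1.1 pos [ 0.3533 -0.2803  0.3514] jaw -20.06 tilt [ 0.001  0.003 -1.   ] rows [0.2372 0.1752 1.252 ] turn -0.5474 F [ 0.1  0.4 -0.1] w 0.993 q [ 0.8   0.39 -0.31  1.67  0.13  1.1   0.11]
[array([0.5769, 0.3628, 0.006 ]), array([0.5555, 0.1707, 0.006 ]), array([0.3577, 0.1916, 0.006 ]), array([0.3831, 0.389 , 0.006 ])]
```

```bash
python3 -m creep '[[[0.02,0,0.12,-0.06],[0.05,0,0.24,-0.12],[0.07,0,0.36,-0.19],[0.1,0,0.5,-0.26],[0.12,0,0.62,-0.32],[0.14,0,0.74,-0.38],[0.16,0,0.86,-0.45],[0.19,0,0.98,-0.52],[0.19,0,1,-0.55],[0.19,0,1,-0.55],[0.19,0,1,-0.55]]]'
python3 - <<'E'
from h import *
to(.549,.0482,.3,29.2)
E
```

```text
t: 2.02
position: [0.5095, -0.0186, 0.352]
tcp_rot: [-1.531, -0.402, 0.4]
force: [-0.7, -0.1, -0.1]
grip_width: 0.995
t 2.02 pos [ 0.5095 -0.0186  0.352 ] jaw 29.34 tilt [ 0.001  0.003 -1.   ] rows [0.2236 0.1739 0.1291] turn 0.0015 F [-0.7 -0.1 -0.1] w 0.995 q [ 0.28  0.52 -0.56  1.48  0.28  1.22  0.2 ]
```

```bash
python3 -m creep '[[[0.11,0,0.06,0],[0.22,0,0.129,0],[0.224,0.1,0.129,0],[0.224,0.2,0.129,0],[0.224,0.3,0.129,0],[0.224,0.4,0.129,0],[0.224,0.45,0.129,0],[0.224,0.48,0.129,0],[0.224,0.48,0.129,0],[0.224,0.48,0.129,0]]]'
python3 - <<'E'
from h import *
to(.549,.0482,.199,29.2)
p,d=snap('scene','s1')
cv2.imwrite('pics/s1c.png',cv2.resize(cv2.convertScaleAbs(p[120:280,230:420],alpha=1.8,beta=25),None,fx=3.6,fy=3.6,interpolation=cv2.INTER_CUBIC))
E
```

```text
t: 2.85
position: [0.5494, 0.0478, 0.2089]
tcp_rot: [-1.532, -0.401, 0.398]
force: [-0.4, 0.3, 1.3]
grip_width: 0.995
t 2.85 pos [0.5494 0.0478 0.2089] jaw 29.24 tilt [ 0.001  0.002 -1.   ] rows [-0.0006  0.0331  0.0018] turn 0.0004 F [-0.4  0.3  1.3] w 0.995 q [ 0.11  0.73 -0.49  1.6   0.4   0.91 -0.01]
```

View pics/s1c.png

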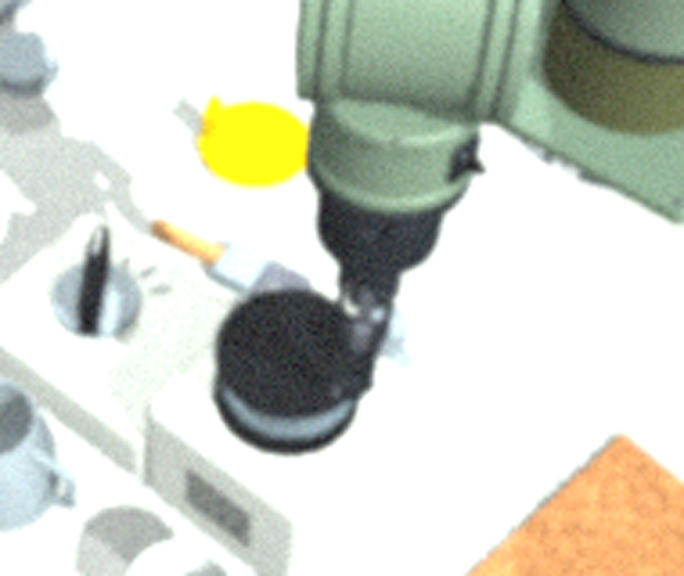

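The gripper straddles the tab at the lid's edge, near crop pixel (355,370), and the lid is undisturbed. Next I lower 9 mm and close lightly.

```bash
python3 -m creep '[[[0,0.015,0,0],[0,0.03,0,0],[0,0.03,0,0]]]' && python3 -m creep '[[[0,0,0,0],[0,0,0,0],[0,0,0,0],[0,0,0,0],[0,0,0,0],[0,0,0,0],[0,0,0,0],[0,0,0,0]]]' 15 20
python3 - <<'E'
from h import *
to(.549,.0482,.199,29.2)
p,d=snap('top','t1')
P=cloud('top',d); m=(P[...,2]>.19)&(P[...,2]<.199)&(abs(P[...,0]-.57)<.08)&(abs(P[...,1]-.01)<.08); q=P[m]; print(cv2.minEnclosingCircle((q[:,:2]*1000).astype(np.float32)))
E
```

```text
t: 3.15
position: [0.5495, 0.0479, 0.2]
tcp_rot: [-1.532, -0.402, 0.398]
force: [-0.1, 0.2, 0.2]
grip_width: 0.999
t: 3.82
position: [0.5495, 0.0479, 0.2001]
tcp_rot: [-1.532, -0.402, 0.398]
force: [-0.4, -0.9, 5.4]
grip_width: 0.322
t 3.82 pos [0.5495 0.0479 0.2001] jaw 29.24 tilt [ 0.002  0.002 -1.   ] rows [-0.001   0.0038  0.0017] turn 0.0005 F [-0.4 -0.9  5.4] w 0.322 q [ 0.11  0.74 -0.48  1.61  0.41  0.89 -0.02]
((594.7332763671875, -21.461702346801758), 31.0389404296875)
```

```bash
python3 -m creep '[[[0,-0.01,-0.009,0],[0,-0.025,-0.02,0],[0,-0.04,-0.03,0],[0,-0.054,-0.036,0],[0,-0.067,-0.045,0],[0,-0.08,-0.054,0],[0,-0.092,-0.062,0],[0,-0.103,-0.069,0],[0,-0.103,-0.069,0]]]'
python3 - <<'E'
from h import *
to(.549,.0482,.199,29.2)
p,d=snap('scene','s2')
cv2.imwrite('pics/s2c.png',cv2.resize(cv2.convertScaleAbs(p[170:270,260:370],alpha=1.8,beta=25),None,fx=5.5,fy=5.5,interpolation=cv2.INTER_CUBIC))
P=cloud('scene',d); g=p.max(2)<60
c=np.array([.5701,.0106]);r=np.array([-.488,.872]);tt=np.array([.872,.488])
a=(P[...,:2]-c)@r; b=(P[...,:2]-c)@tt
m=g&(abs(b)<.045)&(a>-.08)&(a<.02)&(P[...,2]>.19)&(P[...,2]<.3)
f=np.polyfit(a[m],P[...,2][m],1); print(m.sum(),f,np.degrees(np.arctan(f[0])),a[m].min(),P[...,2][m].min())
E
```

```text
t: 4.62
position: [0.56, 0.0292, 0.2316]
tcp_rot: [-1.532, -0.402, 0.397]
force: [1.0, 0.0, -0.6]
grip_width: 0.323
t 4.62 pos [0.56   0.0292 0.2316] jaw 29.2 tilt [ 0.003  0.002 -1.   ] rows [-0.0015  0.1088  0.073 ] turn 0.0 F [ 1.   0.  -0.6] w 0.323 q [ 0.15  0.72 -0.5   1.53  0.39  0.99  0.04]
924 [0.20577283 0.22625479] 11.62761405124565 -0.06664112744729668 0.19023944311626056
```

View pics/s2c.png

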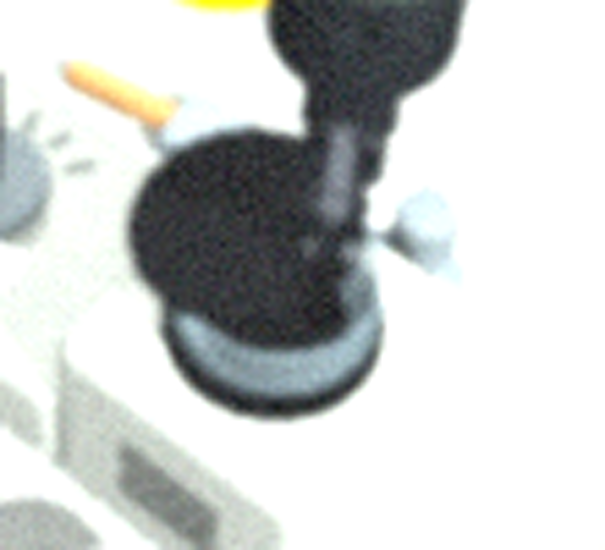

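The lid is clearly tipped, but the fit gives about 12° rather than 20°, so the heel may have lifted. I'll check its profile.

```bash
cat >> h.py <<'E'
def prof(n='scene',lo=-.1,c=(.5701,.0106),ang=119.2,zmin=.185):
    p,d=read_camera(n); P=cloud(n,d); g=(p.max(2)<70)&(d>0)
    A=np.radians(ang); c=np.array(c);r=np.array([np.cos(A),np.sin(A)]);tt=np.array([r[1],-r[0]])
    a=(P[...,:2]-c)@r; b=(P[...,:2]-c)@tt; z=P[...,2]
    m=g&(abs(b)<.03)&(a>lo)&(a<.06)&(z>zmin)&(z<.36)
    for k in np.arange(lo,.06,.01):
        s=m&(a>=k)&(a<k+.01)
        if s.sum()>3: print(f'{k*1000+5:.0f}: n{s.sum()} z {np.percentile(z[s],[5,50,95]).round(3)}')
E
python3 - <<'E'
from h import *
prof()
E
```

```text
-65: n32 z [0.213 0.215 0.217]
-55: n82 z [0.214 0.216 0.218]
-45: n84 z [0.215 0.217 0.219]
-35: n83 z [0.216 0.218 0.221]
-25: n85 z [0.218 0.22  0.222]
-15: n84 z [0.22  0.221 0.224]
-5: n86 z [0.22  0.222 0.224]
5: n106 z [0.222 0.225 0.332]
15: n59 z [0.224 0.244 0.32 ]
25: n45 z [0.224 0.229 0.3  ]
35: n49 z [0.226 0.308 0.336]
```

The lid turned only about 7° in the grip and the heel lifted about 19 mm, so pad friction is holding it. I'll put the heel back with the plug inside the rim, then push toward the heel so the plug hooks the bowl wall and tips the lid as it rises.

```bash
python3 -m creep '[[[0,0,0.03,0],[0,0,0.053,0],[0,0.02,0.053,0],[0,0.04,0.053,0],[0,0.055,0.053,0],[0,0.065,0.053,0],[0,0.065,0.053,0]]]'
python3 - <<'E'
from h import *
prof();to(.5701,.0106,.2)
E
python3 -m creep '[[[0,0,-0.01,0],[0,0,-0.02,0],[0,0,-0.03,0],[0,0,-0.04,0],[0,0,-0.04,0]]]'
python3 - <<'E'
from h import *
prof();to(.5701,.0106,.2)
E
```

```text
t: 5.3
position: [0.5518, 0.0434, 0.2108]
tcp_rot: [-1.532, -0.401, 0.398]
force: [0.1, -0.8, -0.1]
grip_width: 0.326
-55: n4 z [0.194 0.196 0.197]
-45: n67 z [0.193 0.196 0.198]
-35: n85 z [0.195 0.197 0.2  ]
-25: n82 z [0.196 0.198 0.201]
-15: n79 z [0.197 0.2   0.202]
-5: n82 z [0.198 0.201 0.203]
5: n103 z [0.2   0.202 0.357]
15: n105 z [0.201 0.204 0.356]
25: n110 z [0.202 0.207 0.316]
35: n46 z [0.203 0.217 0.282]
45: n37 z [0.205 0.23  0.283]
55: n34 z [0.277 0.301 0.328]
t 5.35 pos [0.5519 0.0434 0.2112] jaw 29.22 tilt [ 0.002  0.002 -1.   ] rows [-0.0004  0.0372 -0.1251] turn 0 F [ 0.2 -0.5 -0.4] w 0.326 q [ 0.12  0.73 -0.49  1.59  0.4   0.92 -0.  ]
t: 5.77
position: [0.557, 0.0365, 0.212]
tcp_rot: [-1.526, -0.404, 0.399]
force: [-11.9, 21.1, 12.9]
grip_width: 0.321
-55: n31 z [0.194 0.196 0.198]
-45: n82 z [0.194 0.197 0.199]
-35: n82 z [0.195 0.198 0.201]
-25: n78 z [0.196 0.199 0.202]
-15: n82 z [0.199 0.201 0.203]
-5: n90 z [0.2   0.203 0.353]
5: n99 z [0.202 0.204 0.353]
15: n104 z [0.204 0.207 0.316]
25: n47 z [0.204 0.217 0.284]
35: n45 z [0.206 0.222 0.284]
45: n46 z [0.209 0.286 0.316]
55: n14 z [0.349 0.354 0.359]
t 5.82 pos [0.557  0.0365 0.212 ] jaw 29.38 tilt [ 0.001  0.008 -1.   ] rows [-0.0046  0.0395 -0.0968] turn 0 F [-12.1  21.2  12.7] w 0.326 q [ 0.14  0.74 -0.5   1.57  0.4   0.94  0.02]
```

```bash
python3 -m creep '[[[0,0,-0.013,0],[0,-0.007,-0.018,0],[0,-0.016,-0.023,0],[0,-0.024,-0.029,0],[0,-0.033,-0.035,0],[0,-0.033,-0.035,0]]]'
python3 - <<'E'
from h import *
prof();to(.5701,.0106,.2)
E
```

```text
t: 6.32
position: [0.562, 0.028, 0.2225]
tcp_rot: [-1.524, -0.404, 0.399]
force: [-5.7, 7.0, 3.8]
grip_width: 0.324
-55: n35 z [0.192 0.194 0.197]
-45: n80 z [0.193 0.197 0.199]
-35: n77 z [0.197 0.2   0.202]
-25: n77 z [0.2   0.203 0.205]
-15: n85 z [0.203 0.206 0.209]
-5: n85 z [0.207 0.209 0.355]
5: n97 z [0.21  0.214 0.326]
15: n45 z [0.213 0.222 0.295]
25: n45 z [0.215 0.233 0.294]
35: n93 z [0.22  0.23  0.327]
45: n13 z [0.22  0.223 0.358]
t 6.37 pos [0.5619 0.0282 0.2223] jaw 29.41 tilt [ 0.001  0.009 -1.   ] rows [-0.0054  0.0739 -0.0649] turn 0 F [-5.2  7.5  4.5] w 0.323 q [ 0.15  0.73 -0.51  1.54  0.39  0.97  0.05]
```

```bash
python3 -m creep '[[[0,-0.002,-0.012,0],[0,-0.009,-0.019,0],[0,-0.018,-0.026,0],[0,-0.025,-0.034,0],[0,-0.033,-0.042,0],[0,-0.04,-0.05,0],[0,-0.046,-0.058,0],[0,-0.046,-0.058,0]]]'
python3 - <<'E'
from h import *
prof();to(.5701,.0106,.2)
E
```

```text
t: 7.03
position: [0.5707, 0.0128, 0.2365]
tcp_rot: [-1.524, -0.404, 0.399]
force: [-2.5, 4.0, 4.1]
grip_width: 0.325
-55: n41 z [0.19  0.194 0.196]
-45: n76 z [0.194 0.198 0.201]
-35: n79 z [0.2   0.205 0.208]
-25: n80 z [0.207 0.21  0.213]
-15: n97 z [0.213 0.218 0.341]
-5: n57 z [0.218 0.226 0.31 ]
5: n47 z [0.224 0.232 0.308]
15: n114 z [0.233 0.262 0.341]
25: n79 z [0.236 0.242 0.253]
35: n14 z [0.238 0.241 0.244]
t 7.08 pos [0.5706 0.013  0.2363] jaw 29.4 tilt [ 0.001  0.01  -1.   ] rows [-0.006   0.1209 -0.0071] turn 0 F [-3.2  3.9  4.8] w 0.327 q [ 0.18  0.73 -0.51  1.49  0.38  1.03  0.09]
```

About 31° now, with the heel still on the rim. I'll continue to about 45°.

```bash
python3 -m creep '[[[0,-0.002,-0.012,0],[0,-0.009,-0.022,0],[0,-0.015,-0.031,0],[0,-0.021,-0.04,0],[0,-0.026,-0.049,0],[0,-0.032,-0.06,0],[0,-0.038,-0.072,0],[0,-0.038,-0.072,0]]]'
python3 - <<'E'
from h import *
prof();to(.5701,.0106,.2)
p,d=snap('scene','s3')
cv2.imwrite('pics/s3c.png',cv2.resize(cv2.convertScaleAbs(p[150:280,250:380],alpha=1.8,beta=25),None,fx=4.5,fy=4.5,interpolation=cv2.INTER_CUBIC))
E
```

```text
t: 7.75
position: [0.5816, -0.0069, 0.2476]
tcp_rot: [-1.524, -0.404, 0.398]
force: [-1.1, 0.4, 1.6]
grip_width: 0.321
-55: n43 z [0.189 0.194 0.198]
-45: n74 z [0.197 0.202 0.207]
-35: n90 z [0.207 0.215 0.351]
-25: n57 z [0.218 0.224 0.318]
-15: n66 z [0.228 0.259 0.319]
-5: n144 z [0.239 0.274 0.352]
5: n90 z [0.249 0.261 0.27 ]
15: n44 z [0.256 0.26  0.262]
t 7.8 pos [ 0.5814 -0.0065  0.2475] jaw 29.36 tilt [ 0.001  0.01  -1.   ] rows [-0.0057  0.1588  0.0667] turn 0 F [-0.9  1.9  0.9] w 0.323 q [ 0.21  0.73 -0.52  1.43  0.38  1.08  0.14]
```

View pics/s3c.png

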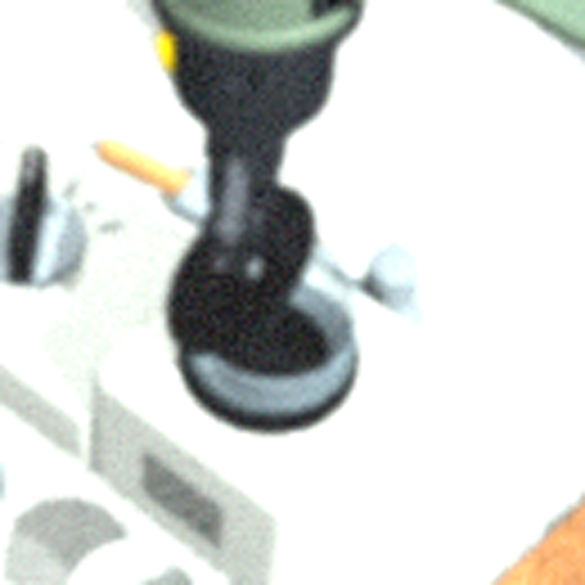

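The lid is tipped about 47° with its heel still on the rim (crop (190,340)). Now I'll lift it straight up and carry it to above the mat.

```bash
python3 -m creep '[[[0,-0.02,0,0],[0,-0.06,0,0],[0,-0.12,0,0],[0,-0.18,0,0],[0,-0.24,0,0],[0,-0.3,0,0],[0,-0.36,0,0],[0,-0.39,0,0],[0,-0.4,0,0]]]'
python3 -m creep '[[[0.01,0,0.05,0],[0.02,0,0.13,0],[0.03,0,0.22,0],[0.05,0,0.32,0],[0.06,0,0.42,0],[0.08,0,0.52,0],[0.09,0,0.62,0],[0.1,0,0.72,0],[0.12,0,0.82,0],[0.13,0,0.9,0],[0.134,0,0.96,0],[0.134,0,0.977,0]]]'
python3 - <<'E'
from h import *
to(.473,.269,.2,29.2)
prof(c=(.468,.279),zmin=.2)
E
```

```text
t: 8.6
position: [0.5813, -0.0073, 0.3692]
tcp_rot: [-1.525, -0.406, 0.397]
force: [-0.8, 1.1, -0.9]
grip_width: 0.323
t: 9.6
position: [0.471, 0.2704, 0.3712]
tcp_rot: [-1.523, -0.408, 0.4]
force: [-0.5, 0.2, -0.5]
grip_width: 0.321
t 9.6 pos [0.471  0.2704 0.3712] jaw 29.58 tilt [ 0.002  0.01  -1.   ] rows [-4.000e-04  5.705e-01 -1.180e-02] turn 0.0042 F [-0.5  0.2 -0.5] w 0.321 q [-0.3   0.56 -0.55  1.32  0.29  1.33 -0.33]
-45: n105 z [0.314 0.319 0.323]
-35: n155 z [0.323 0.327 0.332]
-25: n157 z [0.332 0.337 0.342]
-15: n165 z [0.341 0.346 0.352]
-5: n104 z [0.35  0.355 0.359]
```

```bash
python3 -m creep '[[[0,0.06,0,0],[0,0.15,-0.005,0],[0,0.25,-0.01,0],[0,0.35,-0.01,0],[0,0.45,-0.01,0],[0,0.55,-0.01,0],[0,0.65,-0.01,0],[0,0.75,-0.01,0],[0,0.84,-0.01,0],[0,0.91,-0.01,0],[0,0.95,-0.01,0],[0,0.95,-0.01,0]]]'
python3 - <<'E'
from h import *
to(.473,.269,.07,29.2)
prof(c=(.468,.279),zmin=.012)
E
```

```text
t: 10.65
position: [0.4731, 0.2682, 0.0838]
tcp_rot: [-1.525, -0.404, 0.402]
force: [0.1, -0.2, -0.8]
grip_width: 0.321
t 10.65 pos [0.4731 0.2682 0.0838] jaw 29.51 tilt [-0.     0.007 -1.   ] rows [0.0009 0.0461 0.0023] turn 0.0034 F [ 0.1 -0.2 -0.8] w 0.321 q [-0.37  0.9  -0.38  1.75  0.53  0.6  -0.55]
-75: n16 z [0.35  0.355 0.359]
-65: n32 z [0.342 0.349 0.358]
-55: n183 z [0.273 0.298 0.345]
-45: n231 z [0.03  0.232 0.32 ]
-35: n158 z [0.037 0.046 0.255]
-25: n221 z [0.048 0.106 0.193]
-15: n160 z [0.057 0.065 0.154]
-5: n49 z [0.066 0.072 0.145]
5: n35 z [0.077 0.082 0.244]
15: n27 z [0.086 0.091 0.243]
25: n4 z [0.094 0.099 0.102]
```

```bash
python3 -m creep '[[[0,0.015,0,0],[0,0.03,0,0],[0,0.04,0,0],[0,0.047,0,0],[0,0.055,0.013,0],[0,0.063,0.026,0],[0,0.072,0.04,0],[0,0.082,0.053,0],[0,0.092,0.065,0],[0,0.104,0.078,0],[0,0.104,0.078,0]]]'
python3 - <<'E'
from h import *
to(.473,.269,.022,29.2)
prof(c=(.468,.279),zmin=.008)
E
```

```text
t: 11.62
position: [0.4613, 0.2904, 0.0539]
tcp_rot: [-1.524, -0.406, 0.402]
force: [-0.5, 1.9, 3.1]
grip_width: 0.323
t 11.62 pos [0.4613 0.2904 0.0539] jaw 29.58 tilt [ 0.     0.009 -1.   ] rows [-0.0019  0.1056 -0.0822] turn 0.0042 F [-0.5  1.9  3.1] w 0.323 q [-0.44  0.94 -0.34  1.76  0.55  0.53 -0.61]
-65: n6 z [0.352 0.356 0.359]
-55: n65 z [0.33  0.347 0.358]
-45: n132 z [0.011 0.333 0.357]
-35: n271 z [0.015 0.265 0.354]
-25: n248 z [0.021 0.218 0.293]
-15: n170 z [0.026 0.185 0.27 ]
-5: n161 z [0.031 0.037 0.219]
5: n213 z [0.037 0.074 0.156]
15: n71 z [0.042 0.047 0.123]
25: n24 z [0.046 0.051 0.106]
35: n27 z [0.052 0.058 0.212]
```

```bash
python3 -m creep '[[[0,0.012,0.013,0],[0,0.024,0.026,0],[0,0.037,0.038,0],[0,0.051,0.05,0],[0,0.066,0.061,0],[0,0.08,0.07,0],[0,0.092,0.077,0],[0,0.1,0.081,0],[0,0.106,0.084,0],[0,0.106,0.084,0]]]'
python3 - <<'E'
from h import *
to(.473,.269,.02,29.2)
prof(c=(.468,.279),zmin=.008)
E
```

```text
t: 12.5
position: [0.4491, 0.3123, 0.0222]
tcp_rot: [-1.524, -0.406, 0.402]
force: [-1.7, 0.4, 0.5]
grip_width: 0.325
t 12.5 pos [0.4491 0.3123 0.0222] jaw 29.57 tilt [ 0.001  0.009 -1.   ] rows [-0.002   0.0063 -0.1648] turn 0.0041 F [-1.7  0.4  0.5] w 0.325 q [-0.51  1.   -0.3   1.76  0.57  0.46 -0.67]
-45: n41 z [0.014 0.34  0.358]
-35: n181 z [0.016 0.321 0.355]
-25: n239 z [0.016 0.314 0.357]
-15: n250 z [0.016 0.308 0.356]
-5: n290 z [0.017 0.234 0.337]
5: n222 z [0.017 0.171 0.256]
15: n130 z [0.016 0.022 0.19 ]
25: n190 z [0.018 0.054 0.128]
35: n121 z [0.019 0.041 0.094]
45: n34 z [0.018 0.022 0.09 ]
55: n10 z [0.018 0.094 0.177]
```

```bash
python3 -m creep '[[[0,0.003,0,0],[0,0.006,0.001,0],[0,0.006,0.001,0]]]'; python3 -m creep '[[[0,0,0,0],[0,0,0,0],[0,0,0,0],[0,0,0,0],[0,0,0,0],[0,0,0,0]]]' 60 20
python3 -m creep '[[[0,-0.03,0,0],[0,-0.08,0,0],[0,-0.16,0,0],[0,-0.28,0,0],[0,-0.4,0,0],[0,-0.52,0,0],[0,-0.64,0,0],[0,-0.76,0,0],[0,-0.88,0,0],[0,-0.96,0,0],[0,-0.96,0,0]]]'
python3 - <<'E'
from h import *
to(.5665,-.179,.31,33.4-90)
p,d=snap('scene','s4')
cv2.imwrite('pics/s4c.png',cv2.convertScaleAbs(cv2.resize(p[130:400,200:500],None,fx=2,fy=2),alpha=1.6,beta=20))
p,d=snap('top','t4'); P=cloud('top',d); x=P[...,0];y=P[...,1];z=P[...,2]
g=p.max(2)<70
m=g&(z>.01)&(z<.024)&(abs(x-.468)<.09)&(abs(y-.279)<.09); q=P[m]; print('lid',m.sum(),cv2.minEnclosingCircle((q[:,:2]*1000).astype(np.float32)))
A=np.c_[q[:,:2]-q[:,:2].mean(0),np.ones(len(q))]; print(np.linalg.lstsq(A,q[:,2],rcond=None)[0])
m=g&(z>.04)&(z<.06)&(abs(x-.468)<.09)&(abs(y-.279)<.09); print('tab',m.sum(),P[m].mean(0),P[m][:,2].max())
E
```

```text
t: 12.8
position: [0.4491, 0.3128, 0.0207]
tcp_rot: [-1.524, -0.407, 0.402]
force: [-1.0, 2.2, 3.4]
grip_width: 0.323
t: 13.3
position: [0.4491, 0.3127, 0.0207]
tcp_rot: [-1.524, -0.406, 0.401]
force: [0.0, -0.1, -0.0]
grip_width: 0.702
t: 14.22
position: [0.4493, 0.3108, 0.3139]
tcp_rot: [-1.521, -0.411, 0.397]
force: [-0.1, 0.3, 1.3]
grip_width: 0.704
t 14.22 pos [0.4493 0.3108 0.3139] jaw 29.57 tilt [ 0.006  0.013 -1.   ] rows [-0.4658 -0.0065 -1.6128] turn 0.9574 F [-0.1  0.3  1.3] w 0.704 q [-0.38  0.61 -0.53  1.45  0.31  1.16 -0.44]
lid 1095 ((462.76873779296875, 284.6993713378906), 52.93548583984375)
[0.00454432 0.00423659 0.01617953]
tab 47 [0.44270289 0.32094354 0.04885379] 0.053442647192542624
```

View pics/s4c.png

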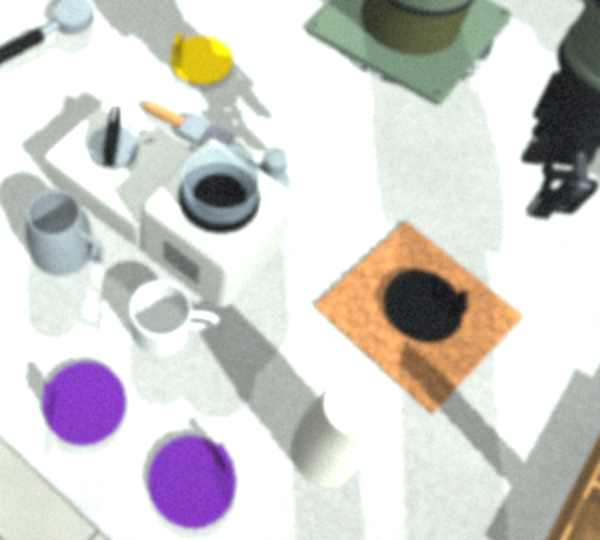

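The lid lies flat on the mat with the tab up (crop (425,305)) and everything else is in place. Now the dial.

```bash
python3 -m creep '[[[-0.02,-0.02,-0.08,0],[-0.06,-0.02,-0.2,0],[-0.1,-0.02,-0.32,0],[-0.13,-0.02,-0.44,0],[-0.17,-0.02,-0.56,0],[-0.21,-0.02,-0.68,0],[-0.25,-0.02,-0.8,0],[-0.28,-0.02,-0.9,0],[-0.29,-0.02,-0.98,0],[-0.29,-0.02,-0.98,0],[-0.29,-0.02,-0.98,0]]]' 45 20
python3 - <<'E'
from h import *
to(.5665,-.179,.2,33.4-90)
E
```

```text
t: 15.23
position: [0.5178, 0.0104, 0.312]
tcp_rot: [-1.523, -0.405, 0.4]
force: [-0.1, 1.1, -0.1]
grip_width: 0.53
t 15.23 pos [0.5178 0.0104 0.312 ] jaw 29.46 tilt [ 0.    0.01 -1.  ] rows [-0.1711  0.3669 -0.6325] turn 0.9563 F [-0.1  1.1 -0.1] w 0.53 q [ 0.23  0.57 -0.56  1.54  0.31  1.12  0.12]
```

```bash
python3 -m creep '[[[-0.02,-0.005,-0.08,0.07],[-0.04,-0.005,-0.17,0.15],[-0.07,-0.005,-0.26,0.23],[-0.1,-0.005,-0.35,0.31],[-0.12,-0.005,-0.44,0.39],[-0.14,-0.005,-0.53,0.47],[-0.16,-0.005,-0.6,0.55],[-0.171,-0.005,-0.632,0.63],[-0.171,-0.005,-0.632,0.71],[-0.171,-0.005,-0.632,0.79],[-0.171,-0.005,-0.632,0.87],[-0.171,-0.005,-0.632,0.95]]]'
python3 -m creep '[[[0,0,0,0.03],[0,0.1,0,0.03],[0,0.2,0,0.03],[0,0.3,0,0.03],[0,0.4,0,0.03],[0,0.48,0,0.03],[0,0.53,0,0.03],[0,0.53,0,0.03]]]'
python3 - <<'E'
from h import *
to(.5665,-.179,.093,33.4-90)
E
```

```text
t: 16.23
position: [0.5664, -0.1783, 0.3111]
tcp_rot: [-1.424, 0.764, -0.754]
force: [-0.1, -0.2, 0.4]
grip_width: 0.528
t: 16.9
position: [0.565, -0.1746, 0.149]
tcp_rot: [-1.412, 0.803, -0.785]
force: [-1.3, 0.1, -0.7]
grip_width: 0.528
t 16.9 pos [ 0.565  -0.1746  0.149 ] jaw -58.47 tilt [-0.006  0.013 -1.   ] rows [ 0.0178  0.1863 -0.0036] turn -0.0208 F [-1.3  0.1 -0.7] w 0.528 q [ 0.3   0.84 -0.11  1.51  0.09  0.81 -0.85]
```

```bash
python3 -m creep '[[[0.018,0.02,-0.003,-0.02],[0.018,0.08,-0.003,-0.02],[0.018,0.14,-0.003,-0.02],[0.018,0.175,-0.003,-0.02],[0.018,0.186,-0.003,-0.02],[0.018,0.186,-0.003,-0.02]]]'
python3 -m creep '[[[0,0,0,0],[0,0,0,0],[0,0,0,0],[0,0,0,0],[0,0,0,0],[0,0,0,0],[0,0,0,0],[0,0,0,0]]]' 0 40
python3 - <<'E'
from h import *
to(.5665,-.179,.093,33.4-90); print(sense()['ft_torque'])
E
```

```text
t: 17.4
position: [0.5667, -0.1785, 0.0932]
tcp_rot: [-1.421, 0.779, -0.76]
force: [0.7, 0.3, 0.5]
grip_width: 0.527
t: 18.07
position: [0.568, -0.1795, 0.0944]
tcp_rot: [-1.421, 0.776, -0.764]
force: [4.6, -5.3, 2.0]
grip_width: 0.159
t 18.07 pos [ 0.568  -0.1795  0.0944] jaw -56.67 tilt [-0.003  0.011 -1.   ] rows [-0.0042  0.0048 -0.0031] turn -0.0008 F [ 4.6 -5.3  2. ] w 0.159 q [ 0.31  0.92 -0.11  1.54  0.12  0.69 -0.83]
[-1.29947312 -1.02867927  0.00377049]
```

```bash
python3 -m creep '[[[0,0,0,0.03],[0,0,0,0.07],[0,0,0,0.11],[0,0,0,0.15],[0,0,0,0.19],[0,0,0,0.23],[0,0,0,0.27],[0,0,0,0.31],[0,0,0,0.35],[0,0,0,0.38],[0,0,0,0.4],[0,0,0,0.4]]]'
python3 - <<'E'
from h import *
to(.5672,-.179,.0945,-56.67-71.3); print(sense()['ft_torque'])
E
```

```text
t: 19.07
position: [0.5682, -0.1797, 0.0946]
tcp_rot: [-1.18, 1.252, -1.235]
force: [3.0, -2.6, -10.5]
grip_width: 0.158
t 19.07 pos [ 0.5682 -0.1797  0.0946] jaw -92.75 tilt [-0.002  0.011 -1.   ] rows [-0.002   0.0003 -0.0034] turn 0.3913 F [  3.   -2.6 -10.5] w 0.158 q [ 0.23  0.92  0.07  1.54 -0.1   0.69 -1.28]
[-0.76604656 -0.84030966  0.03737221]
```

```bash
python3 -m creep '[[[0,0,0,0.03],[0,0,0,0.07],[0,0,0,0.11],[0,0,0,0.15],[0,0,0,0.19],[0,0,0,0.23],[0,0,0,0.27],[0,0,0,0.31],[0,0,0,0.35],[0,0,0,0.375],[0,0,0,0.39],[0,0,0,0.39]]]'
python3 - <<'E'
from h import *
to(.5672,-.179,.0945,-56.67-71.3); print(sense()['ft_torque'])
p,d=snap('scene','s5'); q,e=snap('top','t5')
f=lambda i:cv2.resize(cv2.convertScaleAbs(i,alpha=1.8,beta=25),(395,395),interpolation=cv2.INTER_CUBIC)
cv2.imwrite('pics/c5.png',np.hstack([f(p[160:230,220:290]),f(q[170:250,285:365])]))
E
```

```text
t: 20.07
position: [0.5682, -0.1798, 0.0947]
tcp_rot: [-0.818, 1.686, -1.666]
force: [1.1, -2.8, -10.3]
grip_width: 0.152
t 20.07 pos [ 0.5682 -0.1798  0.0947] jaw -127.84 tilt [-0.002  0.011 -1.   ] rows [ 0.      0.0006 -0.0043] turn 0.0014 F [  1.1  -2.8 -10.3] w 0.152 q [ 0.15  0.94  0.23  1.55 -0.31  0.7  -1.71]
[-0.96079742 -0.53237641  0.15167654]
```

View pics/c5.png

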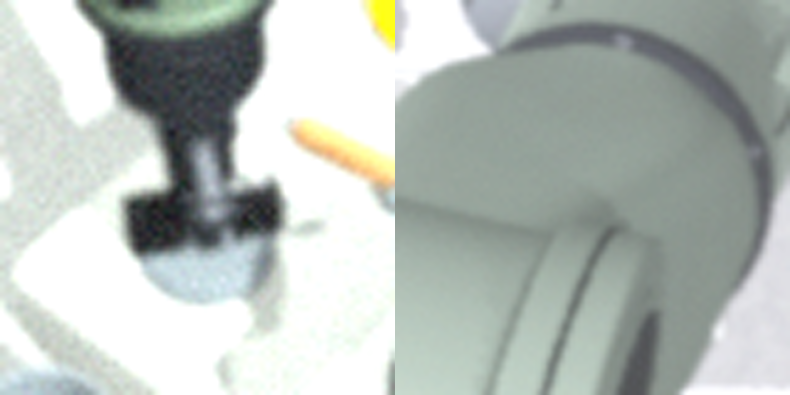

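The scene view shows the gripper on the bar, with both bar ends visible (crop (145,220) and (265,205)). The top view is blocked by the arm. I'll check the bar angle from depth.

Run:
```python
from h import *
def ang(img,dep):
    p=cv2.imread(img);P=cloud('scene',np.load(dep)); a=P[...,0]-.5665;b=P[...,1]+.179;z=P[...,2]
    m=(p.max(2)<90)&(z>.122)&(z<.131)&(np.hypot(a,b)<.045)&((np.hypot(a,b)>.018))
    q=np.c_[a[m],b[m]]; v=cv2.fitLine((q*1000).astype(np.float32),cv2.DIST_HUBER,0,.01,.01).ravel(); print(len(q),np.degrees(np.arctan2(v[1],v[0])),v[2:],cv2.minAreaRect((q*1000).astype(np.float32)))
ang('pics/scene0.png','pics/scene0.npy'); ang('pics/s5.png','pics/s5.npy')
```

```text
61 32.5631 [6.877878 5.910651] ((1.915609359741211, 1.7441940307617188), (75.32035064697266, 13.535459518432617), 33.055198669433594)
50 -39.74315 [6.1162057  0.44084483] ((1.6367816925048828, 0.7157001495361328), (13.108272552490234, 75.99563598632812), 52.80316925048828)
```

Rest and current fits differ by 70–72°, which is 1.23–1.26 rad. That agrees with the tool's 1.24, past the third click and short of the stop. Handing in.

Run:
```python
from h import *
to(.5672,-.179,.0945,-127.97)
print(finish_job())
```

```text
t 20.17 pos [ 0.5682 -0.1798  0.0946] jaw -127.75 tilt [-0.002  0.011 -1.   ] rows [-0.      0.0003 -0.0041] turn 0.0025 F [ 1.3 -2.7 -9.1] w 0.153 q [ 0.15  0.94  0.23  1.55 -0.31  0.7  -1.71]
the job is handed in; nothing more can be done
None
```

I finished the job and handed it in at 20.2 s, with the gripper still holding the dial past its third click against its spring.

- **Lid:** On the first try it turned only about 7° in the grip, and its heel rose about 19 mm off the rim. I set it back and hooked the plug on the bowl wall, pressing with about 27 N for a moment. It then tipped to about 45° with the heel on the rim. I lifted it off, laid it on the mat heel first and released it. The depth images show it flat to within 0.4° with the tab up, about 8 mm from the mat's centre.
- **Dial:** I turned it clockwise 1.24 rad by the tool's angle. Two fits to the camera depth gave 1.23 and 1.26, all between the third click (1.2) and the stop (1.3). The grip was holding, with about 9 N of downward pull and 0.15 N m about the vertical on the wrist.
- **Bystanders:** They looked undisturbed in the picture taken after the lid was laid. I did not recheck all of them after the dial move, because the arm blocked the top camera and I viewed only a crop of the scene camera's picture around the dial.

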